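Stand two serving boards in the spring-clip rack

ROBOT

A 6-joint arm with a two-finger parallel gripper is mounted at the origin on the work surface. World frame = base frame: x ahead of the robot, y to its left, z up, the work surface at z = 0. Lengths are in m, angles in rad, forces in N, time in s.
With the tool pointing down it reaches from about 0.325 to 0.85 m from the base axis. Payload 4.4 kg.
Tool frame: the origin (TCP) lies midway between the tips of the shut fingers; the grasp point (between the pads) lies 19 mm behind it; z points along the fingers, y is the direction in which the jaws open and shut (so a half turn about z gives the same grasp; the last joint's range is limited). The gripper opens to 94 mm and grips with 3 to 60 N. Pads are 16 mm wide; open, the fingers measure 119 mm over their backs; the gripper's body (75 mm by 177 mm) begins 78 mm behind the grasp point.
Start: joints at [1.157, 0.207, 1.542, -0, 1.393, -0.15], TCP at [0.15, 0.555, 0.205] pointing down, gripper open.
Joint ranges: [-2.73, 2.73], [-0.86, 2.22], [0.23, 2.46], [-1.11, 4.25], [0.08, 2.63], [-2.82, 2.82]. Speed limits (rad/s): [2.79, 2.79, 3.14, 3.14, 3.14, 3.14].

INTERFACE

Orientations are given as a unit quaternion [x, y, z, w].
In Python, from plant import * gives the robot as it stands.
- The arm moves only by the tool send_rows, never from a script. Its argument "rows" is a list of rows, each a list of 6 numbers: the shift along the world's x, y, z in m, then the turn, a rotation vector about the world's x, y, z in rad. A call has 1 to 5 rows; each row is the pose to reach, as a shift and turn from the pose measured when the call began; what a row does not reach only later rows make up. A row lasts 1/10 s, in which the tool goes at most 50 mm and 8.59 degrees, less where a joint would pass 70% of its speed; a pose out of reach is approached as far as the arm can. A call with a gripper value outside its range is refused whole. "jaw" is the finger opening in m, from 0 to 0.094, set as the call begins (left out, the last holds). The fingers move at their own pace and stop on an object; "grip_force" is the grip in N (left out, the last holds). Time passes only in rows, so rows that repeat a pose let the fingers close. It gives the time, the measured TCP pose, the force and the opening at its end, in the units of the state.
- observe(): the state, without advancing time (a new reading comes with each control period).
- camera(name): name is "side" or "top"; returns the picture (480x640x3 uint8, red, green, blue); there is no depth.
- calibration(name): a dict with "camera_matrix" (3x3 intrinsics, pixels), "cam_to_world" (4x4, takes a point from camera to world coordinates). Camera axes: x right, y up, looking along -z (the intrinsics and any distortion apply to the point x, -y, -z); pixel columns grow to the right and rows downward; lengths in m; the calibration is good to about 2 mm. A picture is of the moment at which its call begins. calibration takes no time and is no camera call.
- close_job(): hands the job in, once; it reports no verdict.
The state is a dict: "t": time; "joint_positions": joint angles; "qd": joint speeds; "effort": joint torques, N m; "ee_pos": TCP position; "tcp_rot": TCP orientation; "contact_force": force on the tool from outside, world axes, zero at the start; "torque": the same for the moment, N m; "finger_gap": opening from 0.0 (shut) to 1.0 (fully open).
Only numpy, scipy, OpenCV 4.12 (cv2) and the standard library are available. Lean on these libraries where they do the work, as an engineer would, in place of code of your own. Each camera call takes 0.05 s, during which the arm holds its last target. There are 200 camera calls.

TASK

Stand both small wooden serving boards upright on a short end in the slotted rack, faces along the slots and roughly centred from side to side: the longer board in the back slot, furthest from the robot, and the shorter one in the front slot, with the middle slot left empty. Each slot has a stiff springy steel strip that grips the board, so press each board down past it until it is fully home on the slot's floor, then let go. Leave the salt mill, glass bowl and tongs where they are.

Things in the scene. Friction and masses are not known exactly. Their poses are not given: they have to be found in the camera images.
- long_board: The longer of two plain dark-wood serving boards: a flat slab 150 mm long (its own x), 56 mm wide (y), 12 mm thick (z), about 105 g, alike at both ends and on both faces. It starts lying flat on a cork block, underside 22 mm above the table, overhanging the block all round. Origin at the centre of its lower face as it starts lying.
- long_board_mid (a point): Centre of the longer board's solid (6 mm above its origin along its z).
- short_board: The shorter of two plain dark-wood serving boards: a flat slab 115 mm long (its own x), 56 mm wide (y), 12 mm thick (z), about 80 g, alike at both ends and on both faces. It starts lying flat on a cork block, underside 22 mm above the table, overhanging the block all round. Origin at the centre of its lower face as it starts lying.
- short_board_mid (a point): Centre of the shorter board's solid (6 mm above its origin along its z).
- rack: Low wooden rack fixed to the table, 158 mm deep (x), 100 wide (y), 48 high; origin at the centre of its underside, x to its back (away from the robot), z up. Three slots run right through along y at x = -45 (front), 0 (middle) and +45 mm (back): 16 mm wide, 40 mm deep, floor 8 mm above the table; the top 12 mm of the mouth flares to 28 mm. Each slot has a sprung steel strip at its front wall.
- back_slot (a point): Point on the floor of the back slot, under the middle of a seated board (2 mm behind the slot's mid-plane, as the strip pushes boards to the back wall); axes as the rack's. The strip, 40 mm wide, slopes in from 34 mm above the floor and bulges 7 mm into the slot 11 mm above it; it yields forward at 6 to 10 N. Pushing a board past it takes 8 to 20 N.
- front_slot (a point): Point on the floor of the front slot, under the middle of a seated board (2 mm behind the slot's mid-plane, as the strip pushes boards to the back wall); axes as the rack's. The strip, 40 mm wide, slopes in from 34 mm above the floor and bulges 7 mm into the slot 11 mm above it; it yields forward at 6 to 10 N. Pushing a board past it takes 8 to 20 N.
- cork_a: Cork block fixed to the table, 66 mm (x) by 34 mm (y) by 22 mm high, on which the longer board starts lying, its length roughly along the block's; origin at the centre of its underside.
- cork_b: A like cork block, under the shorter board.
- salt_mill: Bystander: upright chrome press-button salt mill, 52 mm across, 168 mm high; origin at the centre of its foot.
- glass_bowl: Bystander: small empty glass bowl, 84 mm across, 45 mm high, on a fixed round cork coaster 96 mm across and 8 mm high; origin at the centre of its underside.
- tongs: Bystander: stainless steel tongs lying flat beyond the boards, about 250 mm long (x, jaws to +x), 90 mm wide, 15 mm high; origin near the middle on the table.
Not all that is in view belongs to the job. What is shaped like the short_board but blue or green is not meant.

How it is judged:
By the outcome, as a careful person would: the job done as asked, in the order asked, and still so for the second after the job is handed in, with the robot touching nothing.
It also fails if it takes over 64 s, if anything falls off the work surface, if the arm or the gripper's body presses on something with over 40 N, if the wrist force passes 120 N, or if a joint passes its speed limit or range.

## Working session

There is one attempt and no reset: what is moved stays moved. The work goes in short steps, Python scripts to look and compute and a tool call to move; the robot and the scene stay as the last step left them, time stands still between calls to the robot, and variables do not carry over. Pictures are saved under pics/ and viewed, about 8 in all and at most 12, crops included, and the job is handed in when it is done.

Besides the shell and the picture viewer there is one more tool, called after "Call:" as name(argument=value, ...) on one line, values as JSON. send_rows: Moves the arm, as the interface text tells. Its arguments: {"type":"object","properties":{"rows":{"type":"array","items":{"type":"array","items":{"type":"number"}}},"jaw":{"type":"number"},"grip_force":{"type":"number"}},"required":["rows"]}

```bash
mkdir -p pics; ls
python3 - <<'E'
from plant import *
import cv2
print(observe())
for n in("top","side"):
    cv2.imwrite(f"pics/{n}0.png",camera(n)[:,:,::-1]); c=calibration(n); print(n,c)
E
```

```text
pics
{'t': 0.0, 'joint_positions': array([ 1.15651771e+00,  2.07394103e-01,  1.54295626e+00, -3.25216730e-06,
        1.39348227e+00, -1.50484379e-01]), 'qd': array([-0.00077335, -0.00058455,  0.00018326,  0.00161094,  0.00112188,
        0.0015106 ]), 'effort': array([-1.10453271e-03, -3.70872688e+01, -2.81424290e+01,  6.99320552e-02,
        3.61033960e-02, -1.42941940e-04]), 'ee_pos': array([0.14960353, 0.55436164, 0.20430442]), 'tcp_rot': array([ 1.31514651e-01,  9.91313594e-01, -1.07607998e-03, -3.10541687e-04]), 'contact_force': array([-0.55526849, -0.11234273,  1.04982922]), 'torque': array([-0.01424855, -0.02769163,  0.00177511]), 'finger_gap': 1.0005950768699217}
top {'camera_matrix': array([[483.21359705,   0.        , 320.31021986],
       [  0.        , 483.21359705, 231.25549269],
       [  0.        ,   0.        ,   1.        ]]), 'cam_to_world': array([[-0.01664689,  0.99804925, -0.06017128,  0.51916288],
       [-0.99974794, -0.01752152, -0.01403743,  0.0932019 ],
       [-0.01506434,  0.05992243,  0.99808936,  1.22158589],
       [ 0.        ,  0.        ,  0.        ,  1.        ]])}
side {'camera_matrix': array([[553.02373098,   0.        , 322.07228359],
       [  0.        , 553.02373098, 240.08255401],
       [  0.        ,   0.        ,   1.        ]]), 'cam_to_world': array([[ 9.06796332e-01,  2.33374754e-01, -3.51079245e-01,
         1.44734261e-01],
       [-4.21568889e-01,  5.02560778e-01, -7.54792909e-01,
        -8.41974916e-01],
       [ 2.89048956e-04,  8.32447529e-01,  5.54103806e-01,
         7.35447837e-01],
       [ 0.00000000e+00,  0.00000000e+00,  0.00000000e+00,
         1.00000000e+00]])}
```

View pics/top0.png

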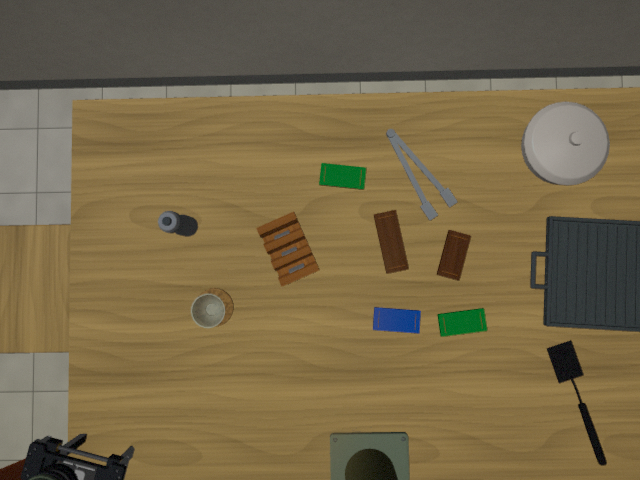

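View pics/side0.png

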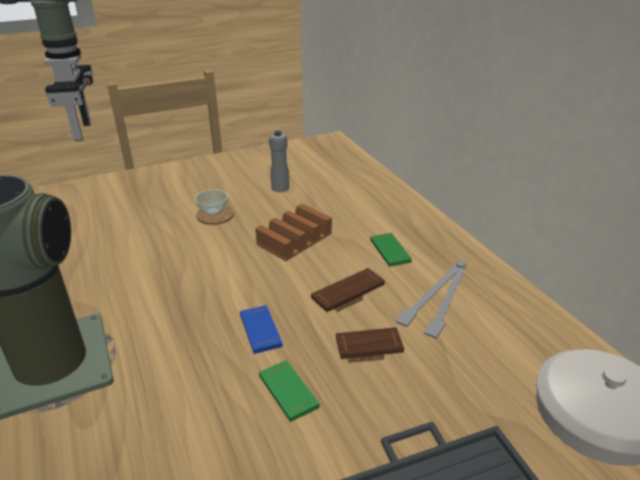

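Candidates: dark-brown slabs at top (391,241) and (454,255). The blue slab (397,320) and the green ones (343,176) and (462,322) are decoys. The rack is at (288,249), the mill at (170,222) and the bowl at (208,310). I'll measure and make one enlarged crop to confirm.

```bash
cat > h.py <<'E'
from plant import *
import cv2, numpy as np
from scipy.spatial.transform import Rotation as R
def ray(n,px,z):
    c=calibration(n); K=c["camera_matrix"]; T=c["cam_to_world"]
    px=np.atleast_2d(px).astype(float)
    d=np.c_[(px[:,0]-K[0,2])/K[0,0],-(px[:,1]-K[1,2])/K[1,1],-np.ones(len(px))]@T[:3,:3].T
    return T[:3,3]+d*((z-T[2,3])/d[:,2])[:,None]
def rect(n,mask,z,amin):
    out=[]
    for c in cv2.findContours(mask,cv2.RETR_EXTERNAL,cv2.CHAIN_APPROX_NONE)[0]:
        if cv2.contourArea(c)<amin: continue
        w=ray(n,c[:,0],z)[:,:2].astype(np.float32)
        (x,y),(a,b),th=cv2.minAreaRect(w*1000)
        if a<b: a,b,th=b,a,th+90
        out.append((c[:,0].mean(0).round(),round(x,1),round(y,1),round(a,1),round(b,1),round((th+90)%180-90,1)))
    return out
E
python3 - <<'E'
from h import *
im=camera("top"); hsv=cv2.cvtColor(im,cv2.COLOR_RGB2HSV)
for p in [(391,241),(385,225),(454,255),(277,222),(297,272),(283,235),(330,240)]: print(p,im[p[1],p[0]],hsv[p[1],p[0]])
h,s,v=cv2.split(hsv)
dark=((h<15)&(s>90)&(v<100)&(v>25)).astype(np.uint8)*255
rk=((h<13)&(s>110)&(v>60)).astype(np.uint8)*255
roi=np.zeros_like(dark); roi[200:300,350:490]=255
roi2=np.zeros_like(dark); roi2[200:300,245:335]=255
print(rect("top",dark&roi,.034,200)); 
rk=cv2.morphologyEx((rk|dark)&roi2,cv2.MORPH_CLOSE,np.ones((9,9)))
print(rect("top",rk,.048,200))
crop=np.hstack([im[200:300,240:490], np.dstack([dark|rk]*3)[200:300,240:490]])
cv2.imwrite("pics/crop1.png",cv2.resize(np.vstack([crop[:,:250],crop[:,250:]]),None,fx=3,fy=3,interpolation=cv2.INTER_CUBIC)[:,:,::-1])
E
```

```text
(391, 241) [74 47 19] [ 15 190  74]
(385, 225) [73 44 22] [ 13 178  73]
(454, 255) [74 47 25] [ 13 169  74]
(277, 222) [119  75  32] [ 15 186 119]
(297, 272) [121  77  39] [ 14 173 121]
(283, 235) [95 84 80] [ 8 40 95]
(330, 240) [136 113  71] [ 19 122 136]
[(array([454., 256.]), 527.8, -214.6, 112.6, 56.4, -17.0), (array([391., 243.]), 563.3, -62.1, 147.1, 54.3, 10.9)]
[(array([287., 249.]), 550.2, 190.8, 117.0, 95.2, 22.5)]
```

View pics/crop1.png

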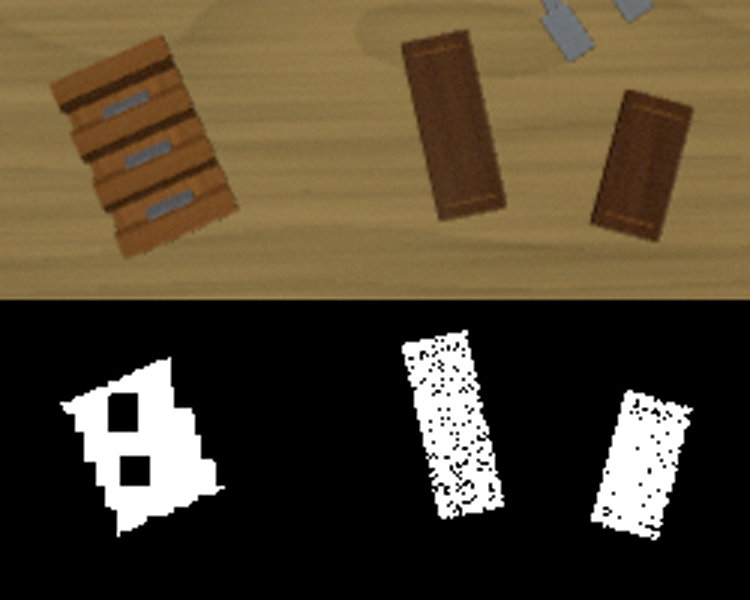

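The crop confirms it: there are only two dark-wood slabs, long at (391,243) and short at (454,256), and the rack's mask needs refining. I'll move towards the long board first, and refine the rack next.

Run:
```python
from h import *
im=camera("top"); hsv=cv2.cvtColor(cv2.GaussianBlur(im,(3,3),0),cv2.COLOR_RGB2HSV)
h,s,v=[a.astype(int) for a in cv2.split(hsv)]
roi=np.zeros(h.shape,np.uint8); roi[195:300,245:335]=255
m=(((h<18)&(s>145))|((s<60)))
m=cv2.morphologyEx(m.astype(np.uint8)*255&roi,cv2.MORPH_CLOSE,np.ones((3,3)))
print(rect("top",m,.048,300))
st=((s<75)&(v>70)).astype(np.uint8)*255&roi
print("strips",rect("top",st,.035,15))
roi[:]=0; roi[200:300,350:490]=255
d=((v<95)&(s>130)).astype(np.uint8)*255&roi
print(rect("top",d,.034,200))
# side check
im=camera("side"); hsv=cv2.cvtColor(cv2.GaussianBlur(im,(3,3),0),cv2.COLOR_RGB2HSV); h,s,v=[a.astype(int) for a in cv2.split(hsv)]
roi[:]=0; roi[265:362,305:410]=255
d=((v<85)&(s>120)).astype(np.uint8)*255&roi
print(rect("side",d,.030,200))
```

```text
[(array([288., 249.]), 549.5, 190.7, 157.3, 101.1, 22.6)]
strips [(array([296., 268.]), 502.1, 170.7, 38.3, 8.7, -67.0), (array([288., 251.]), 543.2, 188.7, 37.0, 7.4, -67.8), (array([281., 234.]), 584.9, 205.8, 36.3, 6.6, -64.4)]
[(array([453., 255.]), 527.7, -214.3, 113.2, 57.0, -16.4), (array([391., 241.]), 563.1, -62.1, 147.0, 55.6, 11.0)]
[(array([371., 348.]), 523.1, -232.1, 108.7, 30.7, -12.7), (array([347., 295.]), 562.0, -86.0, 151.4, 49.8, -6.6)]
```

Call:
send_rows(rows=[[0.05,-0.05,0,0,0,0],[0.09,-0.1,0,0,0,0],[0.12,-0.14,0,0,0,0],[0.16,-0.19,0,0,0,0],[0.2,-0.23,0,0,0,0]], jaw=0.094)

```text
t: 0.75
ee_pos: [0.3134, 0.3641, 0.2049]
tcp_rot: [0.131, 0.991, -0.0, -0.0]
contact_force: [0.5, 0.1, -0.3]
finger_gap: 1.001
```

Call:
send_rows(rows=[[0.03,-0.04,0,0,0,0.05],[0.06,-0.08,0,0,0,0.15],[0.09,-0.12,0,0,0,0.25],[0.12,-0.16,0,0,0,0.35],[0.15,-0.2,0,0,0,0.44]])

```text
t: 1.25
ee_pos: [0.4633, 0.1636, 0.2051]
tcp_rot: [-0.09, 0.996, -0.0, 0.0]
contact_force: [1.1, 1.3, -0.3]
finger_gap: 0.999
```

Call:
send_rows(rows=[[0.02,-0.045,0,-0.028,0.14,0.01],[0.04,-0.09,0,-0.057,0.29,0.01],[0.06,-0.135,0,-0.085,0.44,0.01],[0.085,-0.18,0,-0.114,0.58,0.01],[0.107,-0.225,-0.02,-0.143,0.736,0.0]])

```text
t: 1.75
ee_pos: [0.5713, -0.0592, 0.1902]
tcp_rot: [-0.083, 0.929, -0.038, -0.358]
contact_force: [1.5, 0.4, 0.4]
finger_gap: 0.998
```

Run:
```python
from h import *
s=observe(); M=R.from_quat(s["tcp_rot"]).as_matrix(); print(s["t"],s["ee_pos"],s["joint_positions"].round(3),M.round(3),s["contact_force"])
```

```text
1.75 [ 0.57132535 -0.05920013  0.19018678] [-0.127  0.759  0.966 -0.251  2.114 -1.929] [[-0.729 -0.182 -0.66 ]
 [-0.128  0.983 -0.13 ]
 [ 0.672 -0.011 -0.74 ]] [1.49206877 0.4178178  0.41092979]
```

Call:
send_rows(rows=[[0,-0.001,-0.045,0,0,0],[-0.001,-0.002,-0.09,0,0,0],[-0.001,-0.002,-0.13,0,0,0],[-0.001,-0.002,-0.16,0,0,0],[-0.001,-0.002,-0.173,0,0,0]])

```text
t: 2.25
ee_pos: [0.5677, -0.0609, 0.013]
tcp_rot: [-0.084, 0.928, -0.037, -0.362]
contact_force: [-0.7, 0.7, -1.5]
finger_gap: 0.998
```

Run:
```python
from h import *
s=observe(); print(s["t"],s["ee_pos"],s["joint_positions"].round(3),s["contact_force"])
t=camera("top")[170:300,320:500]; d=camera("side")[200:380,270:450]
cv2.imwrite("pics/g1.png",np.hstack([cv2.resize(t,(400,289)),cv2.resize(d,(289,289))])[:,:,::-1])
```

```text
2.25 [ 0.5676838  -0.06092366  0.01301071] [-0.13   0.946  1.032 -0.226  1.874 -1.868] [-0.7264676   0.6978528  -1.54821482]
```

View pics/g1.png

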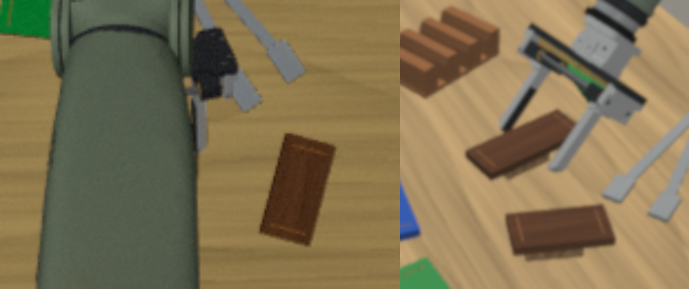

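The side crop shows the fingers straddling the long board. Next I close and lift.

Call:
send_rows(rows=[[0,0,0.001,0,0,0],[0,0,0.001,0,0,0],[0,0,0.001,0,0,0],[0,0,0.001,0,0,0],[0,0,0.001,0,0,0]], jaw=0.03, grip_force=45)

```text
t: 2.85
ee_pos: [0.5692, -0.0612, 0.017]
tcp_rot: [-0.084, 0.928, -0.038, -0.36]
contact_force: [0.6, -0.8, 0.4]
finger_gap: 0.612
```

Call:
send_rows(rows=[[0,0,0.001,0,0,0],[0,0,0.005,0,0,0],[0,0,0.02,0,0,0],[0,0,0.05,0,0,0],[0,0,0.08,0,0,0]])

```text
t: 3.35
ee_pos: [0.5687, -0.0611, 0.0982]
tcp_rot: [-0.084, 0.928, -0.038, -0.361]
contact_force: [0.2, -0.1, -1.1]
finger_gap: 0.591
```

Run:
```python
from h import *
s=observe(); print(s["t"],s["ee_pos"],s["joint_positions"].round(3),s["contact_force"],s["torque"],s["finger_gap"]*94)
print(R.from_quat(s["tcp_rot"]).as_matrix().round(3))
```

```text
3.35 [ 0.56868915 -0.06108816  0.09822177] [-0.129  0.844  1.021 -0.236  1.982 -1.895] [ 0.23489356 -0.13215403 -1.0756145 ] [ 0.11517825 -0.46622639  0.04997808] 55.51280307439228
[[-0.726 -0.182 -0.663]
 [-0.128  0.983 -0.13 ]
 [ 0.676 -0.01  -0.737]]
```

```bash
cat >> h.py <<'E'
RACK=np.array([.5495,.1907]); YAW=np.radians(22.7)
ex=np.array([np.cos(YAW),np.sin(YAW),0]); ey=np.array([-np.sin(YAW),np.cos(YAW),0]); ez=np.array([0,0,1.])
def target(tilt,gx,gz,gy=0):
    """tool tilted forward by tilt from vertical; grasp point at rack coords gx,gy and world z gz -> TCP, R"""
    z=np.sin(tilt)*ex-np.cos(tilt)*ez; M=np.c_[np.cross(ey,z),ey,z]
    g=np.r_[RACK,0]+gx*ex+gy*ey; g[2]=gz
    return g+.019*z,R.from_matrix(M)
def delta(p,M,s=None):
    s=s or observe(); d=p-s["ee_pos"]; r=(M*R.from_quat(s["tcp_rot"]).inv()).as_rotvec()
    return d.round(4),r.round(3)
E
python3 - <<'E'
from h import *
from scipy.spatial.transform import Slerp
p,M=target(np.radians(47.5),.043,.22); s=observe(); print(p,delta(p,M))
a=R.from_quat(s["tcp_rot"]); sl=Slerp([0,1],R.concatenate([a,M])); N=15
P=lambda k: s["ee_pos"]+(p-s["ee_pos"])*np.array([k/N,k/N,min(1,k/8)])
for c in range(3):
    print([ [*(P(5*c+i)-P(5*c)).round(3),*(sl((5*c+i)/N)*sl(5*c/N).inv()).as_rotvec().round(3)] for i in range(1,6)])
E
```

```text
[0.6020923  0.21269984 0.20716379] (array([0.0334, 0.2738, 0.1089]), array([ 0.457, -1.506,  0.175]))
[[np.float64(0.002), np.float64(0.018), np.float64(0.014), np.float64(0.03), np.float64(-0.1), np.float64(0.012)], [np.float64(0.004), np.float64(0.037), np.float64(0.027), np.float64(0.061), np.float64(-0.201), np.float64(0.023)], [np.float64(0.007), np.float64(0.055), np.float64(0.041), np.float64(0.091), np.float64(-0.301), np.float64(0.035)], [np.float64(0.009), np.float64(0.073), np.float64(0.054), np.float64(0.122), np.float64(-0.402), np.float64(0.047)], [np.float64(0.011), np.float64(0.091), np.float64(0.068), np.float64(0.152), np.float64(-0.502), np.float64(0.058)]]
[[np.float64(0.002), np.float64(0.018), np.float64(0.014), np.float64(0.03), np.float64(-0.1), np.float64(0.012)], [np.float64(0.004), np.float64(0.037), np.float64(0.027), np.float64(0.061), np.float64(-0.201), np.float64(0.023)], [np.float64(0.007), np.float64(0.055), np.float64(0.041), np.float64(0.091), np.float64(-0.301), np.float64(0.035)], [np.float64(0.009), np.float64(0.073), np.float64(0.041), np.float64(0.122), np.float64(-0.402), np.float64(0.047)], [np.float64(0.011), np.float64(0.091), np.float64(0.041), np.float64(0.152), np.float64(-0.502), np.float64(0.058)]]
[[np.float64(0.002), np.float64(0.018), np.float64(0.0), np.float64(0.03), np.float64(-0.1), np.float64(0.012)], [np.float64(0.004), np.float64(0.037), np.float64(0.0), np.float64(0.061), np.float64(-0.201), np.float64(0.023)], [np.float64(0.007), np.float64(0.055), np.float64(0.0), np.float64(0.091), np.float64(-0.301), np.float64(0.035)], [np.float64(0.009), np.float64(0.073), np.float64(0.0), np.float64(0.122), np.float64(-0.402), np.float64(0.047)], [np.float64(0.011), np.float64(0.091), np.float64(0.0), np.float64(0.152), np.float64(-0.502), np.float64(0.058)]]
```

Call:
send_rows(rows=[[0.002,0.018,0.02,0.03,-0.1,0.012],[0.004,0.037,0.04,0.061,-0.201,0.023],[0.007,0.055,0.06,0.091,-0.301,0.035],[0.009,0.073,0.08,0.122,-0.402,0.047],[0.011,0.091,0.1,0.152,-0.502,0.058]])

```text
t: 3.85
ee_pos: [0.5799, 0.0306, 0.201]
tcp_rot: [-0.125, 0.986, 0.002, -0.107]
contact_force: [1.0, 1.8, -0.5]
finger_gap: 0.591
```

Call:
send_rows(rows=[[0.002,0.018,0.01,0.03,-0.1,0.012],[0.004,0.037,0.01,0.061,-0.201,0.023],[0.007,0.055,0.01,0.091,-0.301,0.035],[0.009,0.073,0.01,0.122,-0.402,0.047],[0.011,0.091,0.01,0.152,-0.502,0.058]])

```text
t: 4.35
ee_pos: [0.5907, 0.1223, 0.213]
tcp_rot: [-0.159, 0.975, 0.042, 0.153]
contact_force: [0.1, 0.6, -1.5]
finger_gap: 0.59
```

Run:
```python
from h import *
s=observe(); print(s["t"],s["joint_positions"].round(3),s["finger_gap"]*94)
p,M=target(np.radians(47.5),.043,.22); print(delta(p,M))
```

```text
4.35 [-0.017  0.053  1.734  0.155  1.07  -1.966] 55.485294182426244
(array([ 0.0114,  0.0904, -0.0058]), array([ 0.151, -0.49 ,  0.058]))
```

Call:
send_rows(rows=[[0.002,0.018,0.0,0.03,-0.1,0.012],[0.004,0.037,0.0,0.061,-0.201,0.023],[0.007,0.055,0.0,0.091,-0.301,0.035],[0.009,0.073,0.0,0.122,-0.402,0.047],[0.011,0.09,0.0,0.151,-0.49,0.058]])

```text
t: 4.85
ee_pos: [0.6005, 0.2131, 0.2139]
tcp_rot: [-0.181, 0.897, 0.08, 0.396]
contact_force: [0.2, 1.4, -1.2]
finger_gap: 0.592
```

Run:
```python
from h import *
s=observe(); print(s["t"],s["joint_positions"].round(3),s["contact_force"],s["torque"],s["finger_gap"]*94)
p,M=target(np.radians(47.5),.043,.22); print(delta(p,M))
t=camera("top")[160:320,200:400]; d=camera("side")[100:300,200:400]
cv2.imwrite("pics/g2.png",np.hstack([cv2.resize(t,(500,400)),cv2.resize(d,(400,400))])[:,:800,::-1])
```

```text
4.85 [ 0.078 -0.09   2.086  0.622  0.41  -2.373] [ 0.16608765  1.4066093  -1.22162365] [-0.09379214  0.45556684  0.07676946] 55.61994831845841
(array([ 0.0016, -0.0004, -0.0067]), array([-0.001,  0.003, -0.002]))
```

View pics/g2.png

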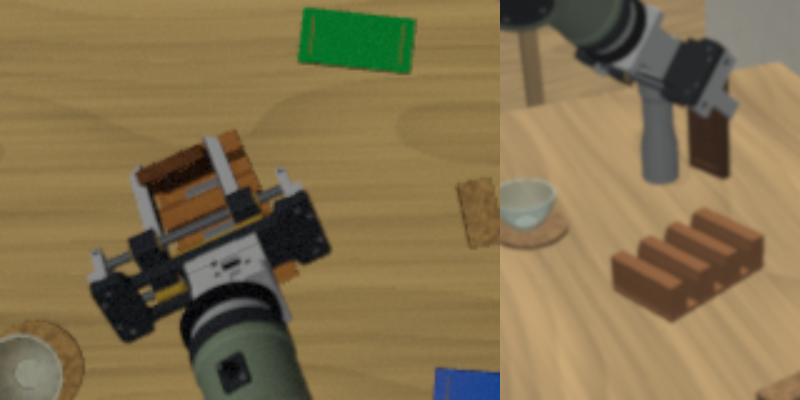

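The views show the long board upright and lined up above the back slot (top crop about (190,170)). Joint 6 is near its limit (-2.37 of -2.82), so before descending I'll fit a quick kinematic model to predict the final joints.

```bash
cat > kin.py <<'E'
from h import *
from scipy.optimize import least_squares
# columns: q, ee_pos measured
D=[([1.15651771,.207394,1.542956,-3e-6,1.393482,-.150484],[.1496,.55436,.2043]),
([-.127,.759,.966,-.251,2.114,-1.929],[.57133,-.0592,.19019]),
([-.13,.946,1.032,-.226,1.874,-1.868],[.56768,-.06092,.01301]),
([-.129,.844,1.021,-.236,1.982,-1.895],[.56869,-.06109,.09822]),
([-.017,.053,1.734,.155,1.07,-1.966],[.5907,.1223,.213]),
([.078,-.09,2.086,.622,.41,-2.373],[.6005,.2131,.2139])]
def fk(q,L):
    h,a1,L1,L2,e,d=L
    A=R.from_euler("ZY",[q[0],q[1]]); B=A*R.from_euler("Y",q[2])
    W=B*R.from_euler("ZYZ",[q[3],q[4],q[5]])
    p=R.from_euler("Z",q[0]).apply([a1,0,h])+A.apply([0,0,L1])+B.apply([e,0,L2])+W.apply([0,0,d])
    return p,W
f=least_squares(lambda L:np.concatenate([fk(q,L)[0]-p for q,p in D]),[.3,0,.4,.4,0,.25]); L=f.x
q=[.078,-.09,2.086,.622,.41,-2.373]
W0=fk(q,L)[1]
TOOL=W0.inv()*R.from_quat([-.181,.897,.08,.396])
lo=np.array([-2.73,-.86,.23,-1.11,.08,-2.82]); hi=np.array([2.73,2.22,2.46,4.25,2.63,2.82])
def ik(p,M,q0):
    def r(q):
        a,W=fk(q,L); return np.r_[(a-p)*10,(W*TOOL*M.inv()).as_rotvec()]
    s=least_squares(r,np.clip(q0,lo+.01,hi-.01),bounds=(lo,hi)); return s.x.round(3),round(float(np.abs(s.fun).max()),4)
E
python3 - <<'E'
from kin import *
print(L.round(4),np.abs(f.fun).max(),TOOL.as_rotvec())
q=D[-1][0]
for gx,base in((.043,.103),(-.046,.085)):
  for t in (47.5,42,35):
    q=D[-1][0]
    for gz in (.22,.18,.14,base):
        q,e=ik(*target(np.radians(t),gx,gz),q); print(gx,t,gz,q,e)
E
```

```text
[0.2448 0.038  0.388  0.4671 0.0521 0.2872] 0.0991710855033623 [-8.52540992e-04 -1.47240798e-04  1.57173362e+00]
0.043 47.5 0.22 [ 0.312 -0.051  2.025  0.183  0.345 -1.801] 0.0
0.043 47.5 0.18 [ 0.312  0.015  2.061  0.256  0.245 -1.877] 0.0
0.043 47.5 0.14 [ 0.312  0.093  2.087  0.432  0.147 -2.057] 0.0
0.043 47.5 0.103 [ 0.309  0.175  2.1    1.021  0.08  -2.651] 0.0037
0.043 42 0.22 [ 0.315 -0.029  1.96   0.116  0.481 -1.734] 0.0
0.043 42 0.18 [ 0.315  0.03   1.999  0.143  0.384 -1.765] 0.0
0.043 42 0.14 [ 0.315  0.1    2.029  0.191  0.285 -1.815] 0.0
0.043 42 0.103 [ 0.315  0.175  2.047  0.279  0.195 -1.906] 0.0
0.043 35 0.22 [ 0.32   0.012  1.872  0.071  0.65  -1.691] 0.0
0.043 35 0.18 [ 0.32   0.063  1.914  0.082  0.556 -1.704] 0.0
0.043 35 0.14 [ 0.32   0.125  1.947  0.097  0.461 -1.721] 0.0
0.043 35 0.103 [ 0.32   0.191  1.969  0.119  0.373 -1.745] 0.0
-0.046 47.5 0.22 [ 0.29  -0.309  2.24   0.205  0.391 -1.834] 0.0
-0.046 47.5 0.18 [ 0.29  -0.234  2.283  0.288  0.277 -1.921] 0.0
-0.046 47.5 0.14 [ 0.29  -0.141  2.315  0.507  0.161 -2.145] 0.0
-0.046 47.5 0.085 [ 0.292  0.009  2.315  1.178  0.08  -2.82 ] 0.0377
-0.046 42 0.22 [ 0.295 -0.28   2.176  0.135  0.519 -1.764] 0.0
-0.046 42 0.18 [ 0.295 -0.214  2.221  0.169  0.408 -1.802] 0.0
-0.046 42 0.14 [ 0.295 -0.131  2.257  0.234  0.293 -1.871] 0.0
-0.046 42 0.085 [ 0.295  0.009  2.286  0.527  0.133 -2.17 ] 0.0
-0.046 35 0.22 [ 0.302 -0.23   2.09   0.085  0.675 -1.716] 0.0
-0.046 35 0.18 [ 0.302 -0.174  2.138  0.099  0.57  -1.732] 0.0
-0.046 35 0.14 [ 0.302 -0.102  2.177  0.12   0.46  -1.757] 0.0
-0.046 35 0.085 [ 0.302  0.02   2.212  0.179  0.304 -1.82 ] 0.0
```

```bash
sed -i 's/h,a1,L1,L2,e,d=L/h,a1,L1,L2,e,d,b=L/; s/\[a1,0,h\]/[a1,b,h]/; s/\[.3,0,.4,.4,0,.25\]/[.3,0,.4,.4,0,.25,0]/' kin.py
python3 - <<'E'
from kin import *
print(L.round(4),np.abs(f.fun).max())
for gx,base in((.043,.103),(-.046,.085)):
  for t in (47.5,42,36):
    q=D[-1][0]
    for gz in (.22,.14,base):
        q,e=ik(*target(np.radians(t),gx,gz),q); print(gx,t,gz,q,e)
E
```

```text
[2.828e-01 3.000e-04 4.549e-01 4.993e-01 9.430e-02 3.418e-01 8.620e-02] 0.0003336365350411069
0.043 47.5 0.22 [ 0.079 -0.075  2.087  0.635  0.397 -2.387] 0.0
0.043 47.5 0.14 [ 0.084  0.082  2.134  1.048  0.256 -2.82 ] 0.0088
0.043 47.5 0.103 [ 0.107  0.16   2.12   1.057  0.208 -2.82 ] 0.0469
0.043 42 0.22 [ 0.096 -0.058  2.019  0.419  0.507 -2.169] 0.0
0.043 42 0.14 [ 0.096  0.082  2.079  0.648  0.333 -2.419] 0.0
0.043 42 0.103 [ 0.096  0.16   2.096  0.86   0.264 -2.64 ] 0.0
0.043 36 0.22 [ 0.114 -0.027  1.941  0.278  0.637 -2.027] 0.0
0.043 36 0.14 [ 0.114  0.096  2.006  0.378  0.457 -2.144] 0.0
0.043 36 0.103 [ 0.114  0.166  2.026  0.461  0.375 -2.234] 0.0
-0.046 47.5 0.22 [-0.017 -0.313  2.275  0.679  0.49  -2.478] 0.0
-0.046 47.5 0.14 [ 0.005 -0.127  2.325  0.999  0.317 -2.82 ] 0.0219
-0.046 47.5 0.085 [ 0.06   0.019  2.3    1.02   0.212 -2.82 ] 0.0861
-0.046 42 0.22 [ 0.012 -0.287  2.207  0.476  0.578 -2.271] 0.0
-0.046 42 0.14 [ 0.012 -0.123  2.279  0.737  0.382 -2.564] 0.0
-0.046 42 0.085 [ 0.031  0.022  2.29   0.987  0.269 -2.82 ] 0.0209
-0.046 36 0.22 [ 0.041 -0.246  2.129  0.327  0.687 -2.12 ] 0.0
-0.046 36 0.14 [ 0.041 -0.105  2.206  0.454  0.484 -2.271] 0.0
-0.046 36 0.085 [ 0.041  0.025  2.239  0.647  0.345 -2.481] 0.0
```

The model fits to 0.3 mm. The present 47° tilt would run joint 6 into its limit, so the grip needs about 53° at pickup (37° at insertion). I'll take the board back to its cork and regrip.

Call:
send_rows(rows=[[-0.002,-0.018,0.0,-0.03,0.1,-0.012],[-0.004,-0.037,0.0,-0.061,0.201,-0.023],[-0.007,-0.055,0.0,-0.091,0.301,-0.035],[-0.009,-0.073,0.0,-0.122,0.402,-0.047],[-0.011,-0.09,0.0,-0.151,0.49,-0.058]])

```text
t: 5.45
ee_pos: [0.5872, 0.1209, 0.2122]
tcp_rot: [-0.157, 0.975, 0.041, 0.148]
contact_force: [0.1, -0.2, -1.6]
finger_gap: 0.588
```

Call:
send_rows(rows=[[-0.002,-0.018,0.0,-0.03,0.1,-0.012],[-0.004,-0.037,0.0,-0.061,0.201,-0.023],[-0.007,-0.055,0.0,-0.091,0.301,-0.035],[-0.009,-0.073,0.0,-0.122,0.402,-0.047],[-0.011,-0.091,0.0,-0.152,0.502,-0.058]])

```text
t: 5.95
ee_pos: [0.5774, 0.0272, 0.2152]
tcp_rot: [-0.122, 0.986, -0.001, -0.111]
contact_force: [-0.2, -0.4, -0.7]
finger_gap: 0.598
```

Call:
send_rows(rows=[[-0.002,-0.018,0.0,-0.03,0.1,-0.012],[-0.004,-0.037,-0.02,-0.061,0.201,-0.023],[-0.007,-0.055,-0.04,-0.091,0.301,-0.035],[-0.009,-0.073,-0.06,-0.122,0.402,-0.047],[-0.011,-0.091,-0.08,-0.152,0.502,-0.058]])

```text
t: 6.45
ee_pos: [0.5679, -0.0663, 0.1369]
tcp_rot: [-0.079, 0.928, -0.045, -0.361]
contact_force: [-0.6, 0.1, -1.2]
finger_gap: 0.593
```

Run:
```python
from kin import *
s=observe(); print(s["t"],s["contact_force"],s["finger_gap"]*94)
print(delta(np.array([.569,-.0611,.020]),R.from_quat([-0.084,.928,-.038,-.361])))
def pick(c,yaw,tilt,off,gz):
    u=np.array([np.cos(yaw),np.sin(yaw),0]); j=np.array([-u[1],u[0],0])
    z=-np.sin(tilt)*u-np.cos(tilt)*ez; g=np.r_[c,gz]+off*u
    return g+.019*z,R.from_matrix(np.c_[np.cross(j,z),j,z])
q=[-.129,.844,1.021,-.236,1.982,-1.895]
for c,y in(((.5631,-.0621),10.6),((.5277,-.2145),-16.7)):
  for t in (53,):
    for gz in (.15,.029):
      p,M=pick(np.array(c),np.radians(y),np.radians(t),.02,gz); q,e=ik(p,M,q); print(p.round(4),M.as_quat().round(3),q,e)
```

```text
6.45 [-0.64390532  0.10009841 -1.18685808] 55.75170913853691
(array([ 0.0011,  0.0052, -0.1169]), array([0.017, 0.001, 0.005]))
[ 0.5678 -0.0612  0.1386] [-0.083  0.891 -0.041 -0.444] [-0.116  0.939  0.864 -0.302  2.218 -1.942] 0.0
[ 0.5678 -0.0612  0.0176] [-0.083  0.891 -0.041 -0.444] [-0.116  1.084  0.865 -0.275  2.078 -1.893] 0.0
[ 0.5323 -0.2159  0.1386] [ 0.13   0.885  0.065 -0.441] [-0.457  0.964  0.82  -0.173  2.268 -1.784] 0.0
[ 0.5323 -0.2159  0.0176] [ 0.13   0.885  0.065 -0.441] [-0.457  1.107  0.821 -0.156  2.126 -1.755] 0.0
```

Call:
send_rows(rows=[[0.001,0.005,-0.03,0.017,0.001,0.005],[0.001,0.005,-0.065,0.017,0.001,0.005],[0.001,0.005,-0.095,0.017,0.001,0.005],[0.001,0.005,-0.11,0.017,0.001,0.005],[0.001,0.005,-0.118,0.017,0.001,0.005]])

```text
t: 6.95
ee_pos: [0.5689, -0.0622, 0.0184]
tcp_rot: [-0.083, 0.928, -0.039, -0.362]
contact_force: [-0.4, 0.2, -1.9]
finger_gap: 0.593
```

Run:
```python
from h import *
s=observe(); print(s["t"],s["contact_force"],s["torque"],s["ee_pos"])
print(delta(np.array([.569,-.0611,.017]),R.from_quat([-0.084,.928,-.038,-.361])))
```

```text
6.95 [-0.39318282  0.20282459 -1.8549221 ] [ 0.05053978 -0.48740203 -0.01124566] [ 0.56887815 -0.0622491   0.01840136]
(array([ 0.0001,  0.0011, -0.0014]), array([ 0.002, -0.002,  0.002]))
```

Call:
send_rows(rows=[[0,0.001,-0.001,0,0,0],[0,0.001,-0.0015,0,0,0],[0,0.001,-0.0015,0,0,0]])

```text
t: 7.25
ee_pos: [0.5702, -0.0615, 0.0187]
tcp_rot: [-0.082, 0.928, -0.039, -0.361]
contact_force: [-0.5, -0.2, -0.8]
finger_gap: 0.589
```

Call:
send_rows(rows=[[0,0,0,0,0,0],[0,0,0,0,0,0],[0,0,0,0,0,0],[0,0,0,0,0,0],[0,0,0,0,0,0]], jaw=0.09)

```text
t: 7.75
ee_pos: [0.5701, -0.0615, 0.0188]
tcp_rot: [-0.082, 0.928, -0.039, -0.361]
contact_force: [-0.0, 0.8, -0.0]
finger_gap: 0.95
```

Call:
send_rows(rows=[[0,0,0.001,-0.017,0.09,0],[0,0,0.001,-0.034,0.182,0],[0,0,0.001,-0.034,0.182,0]])

```text
t: 8.05
ee_pos: [0.5683, -0.0609, 0.0151]
tcp_rot: [-0.08, 0.889, -0.047, -0.448]
contact_force: [0.3, -0.1, -1.0]
finger_gap: 0.954
```

Run:
```python
from h import *
s=observe(); print(s["t"],s["contact_force"],s["ee_pos"],s["finger_gap"]*94)
M=R.from_quat(s["tcp_rot"]).as_matrix(); print(M.round(3), (s["ee_pos"]-.019*M[:,2]))
cv2.imwrite("pics/g3.png",cv2.resize(camera("side")[230:380,270:470],(800,600))[:,:,::-1])
```

```text
8.05 [ 0.26425117 -0.05252698 -0.99004292] [ 0.5682874  -0.0609024   0.01510725] 89.65253844648205
[[-0.586 -0.185 -0.789]
 [-0.101  0.983 -0.155]
 [ 0.804 -0.011 -0.594]] [ 0.58328353 -0.05795537  0.02639579]
```

View pics/g3.png

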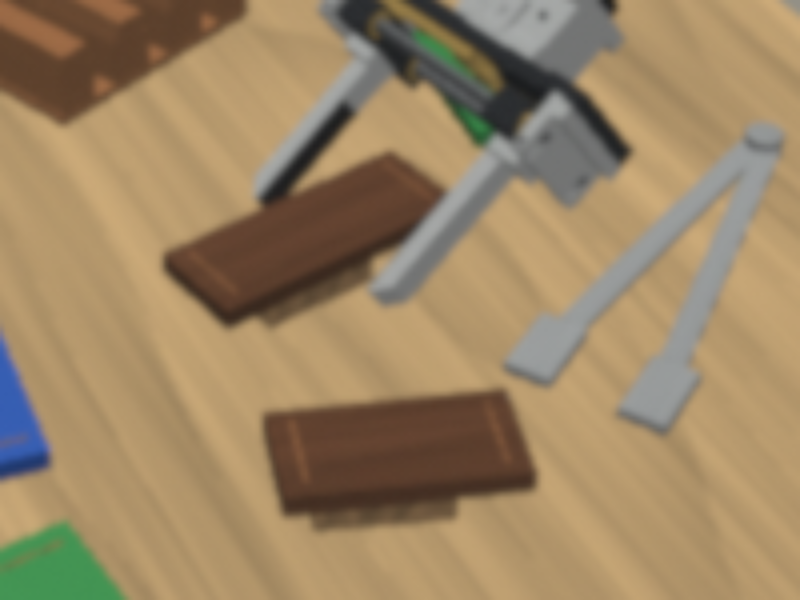

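The board is back flat on its cork with the steeper-tilted fingers around it. I'll regrip and lift.

Call:
send_rows(rows=[[0,0,0.002,0,0,0],[0,0,0.002,0,0,0],[0,0,0.002,0,0,0],[0,0,0.002,0,0,0],[0,0,0.002,0,0,0]], jaw=0.03, grip_force=50)

```text
t: 8.6
ee_pos: [0.5691, -0.0612, 0.0197]
tcp_rot: [-0.08, 0.89, -0.047, -0.446]
contact_force: [0.2, -0.1, 1.8]
finger_gap: 0.592
```

Run:
```python
from h import *
s=observe(); M=R.from_quat(s["tcp_rot"]).as_matrix(); print(s["finger_gap"]*94,M[:,1:].round(3), (s["ee_pos"]-.019*M[:,2]))
```

```text
55.693458670453545 [[-0.184 -0.787]
 [ 0.983 -0.155]
 [-0.013 -0.598]] [ 0.58406428 -0.05829071  0.03106183]
```

Call:
send_rows(rows=[[0,0,0.001,0,0,0],[0,0,0.005,0,0,0],[0,0,0.02,0,0,0],[0,0,0.05,0,0,0],[0,0,0.09,0,0,0]])

```text
t: 9.1
ee_pos: [0.5678, -0.0611, 0.1095]
tcp_rot: [-0.08, 0.889, -0.047, -0.448]
contact_force: [-0.1, 0.7, -1.4]
finger_gap: 0.591
```

```bash
cat > plan.py <<'E'
import sys
from kin import *
from scipy.spatial.transform import Slerp
tilt,gx,gz,calls,nz=[float(a) for a in sys.argv[1:6]]
p,M=target(np.radians(tilt),gx,gz); s=observe(); print(s["t"],s["contact_force"].round(1),s["finger_gap"]*94,delta(p,M))
a=R.from_quat(s["tcp_rot"]); sl=Slerp([0,1],R.concatenate([a,M])); N=int(calls)*5
P=lambda k: s["ee_pos"]+(p-s["ee_pos"])*np.array([k/N,k/N,min(1,k/nz)])
for c in range(int(calls)):
    print([[float(x) for x in [*(P(5*c+i)-P(5*c)).round(3),*(sl((5*c+i)/N)*sl(5*c/N).inv()).as_rotvec().round(3)]] for i in range(1,6)])
E
python3 plan.py 36.4 .043 .225 3 7
```

```text
9.1 [-0.1  0.7 -1.4] 55.57367327679077 (array([0.0318, 0.2727, 0.1002]), array([ 0.459, -1.504,  0.174]))
[[0.002, 0.018, 0.014, 0.031, -0.1, 0.012], [0.004, 0.036, 0.029, 0.061, -0.2, 0.023], [0.006, 0.055, 0.043, 0.092, -0.301, 0.035], [0.008, 0.073, 0.057, 0.122, -0.401, 0.046], [0.011, 0.091, 0.072, 0.153, -0.501, 0.058]]
[[0.002, 0.018, 0.014, 0.031, -0.1, 0.012], [0.004, 0.036, 0.029, 0.061, -0.2, 0.023], [0.006, 0.055, 0.029, 0.092, -0.301, 0.035], [0.008, 0.073, 0.029, 0.122, -0.401, 0.046], [0.011, 0.091, 0.029, 0.153, -0.501, 0.058]]
[[0.002, 0.018, 0.0, 0.031, -0.1, 0.012], [0.004, 0.036, 0.0, 0.061, -0.2, 0.023], [0.006, 0.055, 0.0, 0.092, -0.301, 0.035], [0.008, 0.073, 0.0, 0.122, -0.401, 0.046], [0.011, 0.091, 0.0, 0.153, -0.501, 0.058]]
```

Call:
send_rows(rows=[[0.002,0.018,0.02,0.031,-0.1,0.012],[0.004,0.036,0.04,0.061,-0.2,0.023],[0.006,0.055,0.06,0.092,-0.301,0.035],[0.008,0.073,0.08,0.122,-0.401,0.046],[0.011,0.091,0.09,0.153,-0.501,0.058]])

```text
t: 9.6
ee_pos: [0.5799, 0.0307, 0.2036]
tcp_rot: [-0.126, 0.972, -0.011, -0.2]
contact_force: [0.6, 0.1, -1.7]
finger_gap: 0.593
```

Call:
send_rows(rows=[[0.002,0.018,0.01,0.031,-0.1,0.012],[0.004,0.036,0.011,0.061,-0.2,0.023],[0.006,0.055,0.011,0.092,-0.301,0.035],[0.008,0.073,0.011,0.122,-0.401,0.046],[0.011,0.091,0.011,0.153,-0.501,0.058]])

```text
t: 10.1
ee_pos: [0.5907, 0.1223, 0.2166]
tcp_rot: [-0.162, 0.985, 0.026, 0.06]
contact_force: [0.5, -0.6, -1.8]
finger_gap: 0.594
```

Call:
send_rows(rows=[[0.002,0.018,0.0,0.031,-0.1,0.012],[0.004,0.036,0.0,0.061,-0.2,0.023],[0.006,0.055,0.0,0.092,-0.301,0.035],[0.008,0.073,0.0,0.122,-0.401,0.046],[0.011,0.091,0.0,0.153,-0.501,0.058]])

```text
t: 10.6
ee_pos: [0.6009, 0.214, 0.2181]
tcp_rot: [-0.187, 0.928, 0.061, 0.315]
contact_force: [1.1, 1.0, -1.5]
finger_gap: 0.589
```

Run:
```python
from h import *
s=observe(); print(s["t"],s["contact_force"],s["joint_positions"].round(3))
print(delta(*target(np.radians(36.4),.043,.155)))
```

```text
10.6 [ 1.10582594  1.00017324 -1.5258366 ] [ 0.117 -0.049  1.942  0.283  0.632 -2.028]
(array([-0.0013, -0.0023, -0.0784]), array([-0.003,  0.018, -0.001]))
```

Call:
send_rows(rows=[[-0.001,-0.002,-0.02,-0.003,0.018,-0.001],[-0.001,-0.002,-0.04,-0.003,0.018,-0.001],[-0.001,-0.002,-0.06,-0.003,0.018,-0.001],[-0.001,-0.002,-0.076,-0.003,0.018,-0.001],[-0.001,-0.002,-0.076,-0.003,0.018,-0.001]])

```text
t: 11.1
ee_pos: [0.5975, 0.2112, 0.138]
tcp_rot: [-0.187, 0.933, 0.062, 0.302]
contact_force: [-0.7, 0.2, -0.7]
finger_gap: 0.59
```

Run:
```python
from h import *
s=observe(); print(s["t"],s["contact_force"],s["joint_positions"].round(3))
print(delta(*target(np.radians(36.4),.043,.135)))
t=camera("top")[180:300,230:350]; d=camera("side")[130:280,220:370]
cv2.imwrite("pics/g4.png",np.hstack([cv2.resize(t,(400,400)),cv2.resize(d,(400,400))])[:,:,::-1])
```

```text
11.1 [-0.69222809  0.2033389  -0.68334979] [ 0.112  0.069  2.     0.36   0.492 -2.122]
(array([ 0.0021,  0.0004, -0.0183]), array([ 0.001, -0.009, -0.   ]))
```

View pics/g4.png

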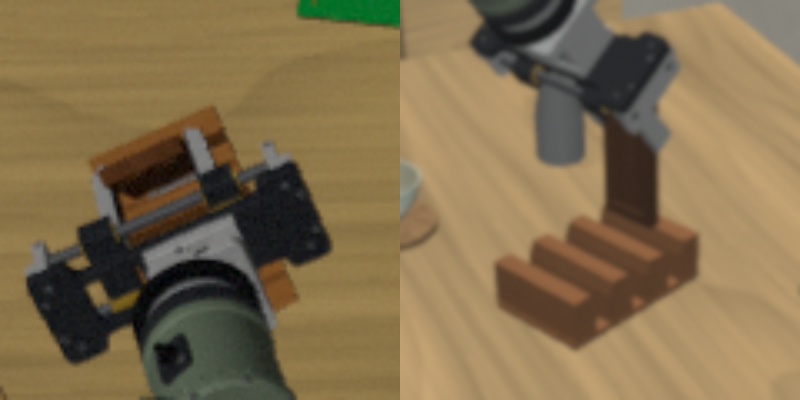

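The board sits in the mouth of the back slot, upright and centred. I'll go down in steps, watching the force.

Call:
send_rows(rows=[[0.002,0,-0.006,0,-0.009,0],[0.002,0,-0.012,0,-0.009,0],[0.002,0,-0.018,0,-0.009,0],[0.002,0,-0.018,0,-0.009,0]])

```text
t: 11.6
ee_pos: [0.6011, 0.2115, 0.1224]
tcp_rot: [-0.187, 0.931, 0.061, 0.308]
contact_force: [-0.8, 0.2, -1.1]
finger_gap: 0.593
```

Run:
```python
from h import *
s=observe(); print(s["t"],s["contact_force"],s["torque"],s["joint_positions"].round(3))
print(delta(*target(np.radians(36.4),.043,.115)))
```

```text
11.6 [-0.82997529  0.20218026 -1.08908642] [-0.08760429  0.44136278 -0.03444218] [ 0.112  0.101  2.013  0.4    0.438 -2.168]
(array([-0.0016,  0.0002, -0.0227]), array([0.   , 0.005, 0.   ]))
```

Call:
send_rows(rows=[[-0.001,0,-0.006,0,0.005,0],[-0.001,0,-0.011,0,0.005,0],[-0.001,0,-0.016,0,0.005,0],[-0.001,0,-0.021,0,0.005,0],[-0.001,0,-0.021,0,0.005,0]])

```text
t: 12.1
ee_pos: [0.6019, 0.2115, 0.1033]
tcp_rot: [-0.186, 0.931, 0.061, 0.308]
contact_force: [-2.7, -1.8, 5.9]
finger_gap: 0.593
```

Run:
```python
from h import *
s=observe(); print(s["t"],s["contact_force"],s["torque"],s["joint_positions"].round(3))
M=R.from_quat(s["tcp_rot"]).as_matrix(); print("grasp",s["ee_pos"]-.019*M[:,2])
print(delta(*target(np.radians(36.4),.043,.102)))
```

```text
12.1 [-2.70242748 -1.78718306  5.88005424] [-0.06913346  0.11375131 -0.35861928] [ 0.112  0.138  2.021  0.442  0.397 -2.212]
grasp [0.59144076 0.20719425 0.118515  ]
(array([-0.0023,  0.0001, -0.0166]), array([-0.   ,  0.004,  0.001]))
```

Call:
send_rows(rows=[[0,0,-0.006,0,0.004,0],[0,0,-0.012,0,0.004,0],[0,0,-0.016,0,0.004,0],[0,0,-0.018,0,0.004,0],[0,0,-0.018,0,0.004,0]])

```text
t: 12.6
ee_pos: [0.6069, 0.2117, 0.0906]
tcp_rot: [-0.186, 0.93, 0.061, 0.312]
contact_force: [-1.0, -0.1, 11.0]
finger_gap: 0.595
```

Run:
```python
from h import *
s=observe(); print(s["t"],s["contact_force"],s["torque"],s["joint_positions"].round(3))
M=R.from_quat(s["tcp_rot"]).as_matrix(); print("grasp",s["ee_pos"]-.019*M[:,2])
print(delta(*target(np.radians(36.4),.043,.102)))
```

```text
12.6 [-1.03495823 -0.05878179 10.97140157] [ 0.35120272 -0.66052409  0.01597258] [ 0.112  0.171  2.022  0.487  0.36  -2.259]
grasp [0.59632432 0.20734167 0.10580451]
(array([-0.0073, -0.    , -0.0039]), array([-0.001,  0.012,  0.003]))
```

Call:
send_rows(rows=[[-0.002,0,-0.005,0,0.006,0],[-0.003,0,-0.009,0,0.008,0],[-0.003,0,-0.01,0,0.008,0]])

```text
t: 12.9
ee_pos: [0.6085, 0.2121, 0.0866]
tcp_rot: [-0.185, 0.929, 0.061, 0.314]
contact_force: [-14.4, -5.8, 27.9]
finger_gap: 0.594
```

Run:
```python
from h import *
s=observe(); print(s["t"],s["contact_force"],s["torque"],s["joint_positions"].round(3))
M=R.from_quat(s["tcp_rot"]).as_matrix(); print("grasp",s["ee_pos"]-.019*M[:,2])
```

```text
12.9 [-14.39664704  -5.75607189  27.91407968] [0.26214426 0.10908864 0.22733147] [ 0.112  0.182  2.022  0.507  0.346 -2.279]
grasp [0.59781388 0.20776312 0.10172564]
```

Call:
send_rows(rows=[[0,0,0,0,0,0],[0,0,0,0,0,0]])

```text
t: 13.1
ee_pos: [0.6081, 0.212, 0.0868]
tcp_rot: [-0.186, 0.929, 0.061, 0.314]
contact_force: [-6.9, -2.6, 6.9]
finger_gap: 0.59
```

Call:
send_rows(rows=[[0,0,0,0,0,0],[0,0,0,0,0,0],[0,0,0,0,0,0],[0,0,0,0,0,0],[0,0,0,0,0,0]], jaw=0.085)

```text
t: 13.6
ee_pos: [0.6081, 0.2121, 0.0867]
tcp_rot: [-0.186, 0.929, 0.061, 0.313]
contact_force: [0.9, -1.0, 0.3]
finger_gap: 0.9
```

Call:
send_rows(rows=[[-0.01,-0.005,0.015,0,0,0],[-0.025,-0.01,0.035,0,0,0],[-0.04,-0.017,0.065,0,0,0],[-0.055,-0.022,0.095,0,0,0],[-0.065,-0.027,0.125,0,0,0]])

```text
t: 14.1
ee_pos: [0.5418, 0.1849, 0.2122]
tcp_rot: [-0.186, 0.929, 0.061, 0.313]
contact_force: [0.5, 0.2, -0.2]
finger_gap: 0.906
```

Run:
```python
from h import *
s=observe(); print(s["t"],s["contact_force"],s["ee_pos"],s["joint_positions"].round(3),s["finger_gap"])
t=camera("top")[180:300,230:350]; d=camera("side")[130:280,220:370]
cv2.imwrite("pics/g5.png",np.hstack([cv2.resize(t,(400,400)),cv2.resize(d,(400,400))])[:,:,::-1])
```

```text
14.1 [ 0.49362166  0.17020662 -0.24174776] [0.54175647 0.18488197 0.21220328] [ 0.058 -0.198  2.084  0.327  0.66  -2.105] 0.905752531665066
```

View pics/g5.png

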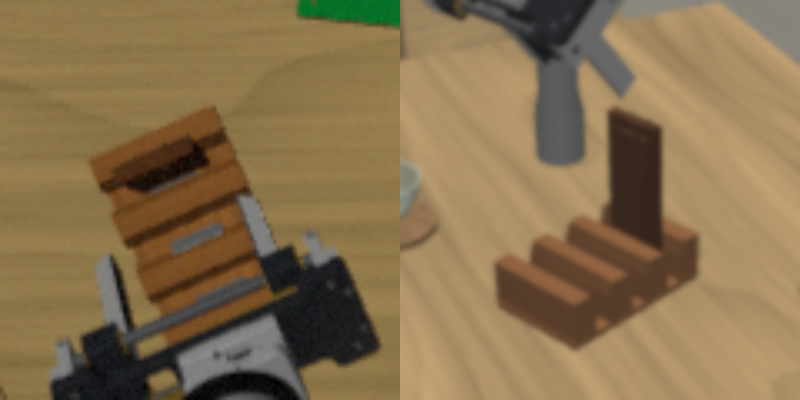

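The long board stands upright and centred in the back slot, and the gripper is clear. Next, the short board.

```bash
cat > go.py <<'E'
import sys
from kin import *
from scipy.spatial.transform import Slerp
def rows(p,M,calls):
    s=observe(); a=R.from_quat(s["tcp_rot"]); sl=Slerp([0,1],R.concatenate([a,M])); N=calls*5; d=(p-s["ee_pos"])/N
    for c in range(calls): print([[float(x) for x in [*(d*i).round(3),*(sl((5*c+i)/N)*sl(5*c/N).inv()).as_rotvec().round(3)]] for i in range(1,6)])
E
python3 - <<'E'
from go import *
rows(np.array([.5323,-.2159,.15]),R.from_quat([.13,.885,.065,-.441]),3)
E
```

```text
[[-0.001, -0.027, -0.005, -0.005, 0.107, -0.036], [-0.002, -0.053, -0.009, -0.01, 0.215, -0.072], [-0.003, -0.08, -0.014, -0.015, 0.322, -0.108], [-0.004, -0.107, -0.018, -0.02, 0.429, -0.143], [-0.004, -0.134, -0.023, -0.025, 0.536, -0.179]]
[[-0.001, -0.027, -0.005, -0.005, 0.107, -0.036], [-0.002, -0.053, -0.009, -0.01, 0.215, -0.072], [-0.003, -0.08, -0.014, -0.015, 0.322, -0.108], [-0.004, -0.107, -0.018, -0.02, 0.429, -0.143], [-0.004, -0.134, -0.023, -0.025, 0.536, -0.179]]
[[-0.001, -0.027, -0.005, -0.005, 0.107, -0.036], [-0.002, -0.053, -0.009, -0.01, 0.215, -0.072], [-0.003, -0.08, -0.014, -0.015, 0.322, -0.108], [-0.004, -0.107, -0.018, -0.02, 0.429, -0.143], [-0.004, -0.134, -0.023, -0.025, 0.536, -0.179]]
```

Call:
send_rows(rows=[[-0.001,-0.027,0,-0.005,0.107,-0.036],[-0.002,-0.053,0,-0.01,0.215,-0.072],[-0.003,-0.08,0,-0.015,0.322,-0.108],[-0.004,-0.107,0,-0.02,0.429,-0.143],[-0.004,-0.134,0,-0.025,0.536,-0.179]])

```text
t: 14.7
ee_pos: [0.5415, 0.0501, 0.2173]
tcp_rot: [-0.084, 0.992, 0.067, 0.061]
contact_force: [0.8, 0.0, 0.8]
finger_gap: 0.906
```

Call:
send_rows(rows=[[-0.001,-0.027,-0.005,-0.005,0.107,-0.036],[-0.002,-0.053,-0.009,-0.01,0.215,-0.072],[-0.003,-0.08,-0.014,-0.015,0.322,-0.108],[-0.004,-0.107,-0.018,-0.02,0.429,-0.143],[-0.004,-0.134,-0.023,-0.025,0.536,-0.179]])

```text
t: 15.2
ee_pos: [0.5377, -0.0847, 0.193]
tcp_rot: [0.025, 0.977, 0.07, -0.201]
contact_force: [0.4, 0.2, -0.2]
finger_gap: 0.908
```

Call:
send_rows(rows=[[-0.001,-0.027,-0.005,-0.005,0.107,-0.036],[-0.002,-0.053,-0.009,-0.01,0.215,-0.072],[-0.003,-0.08,-0.014,-0.015,0.322,-0.108],[-0.004,-0.107,-0.018,-0.02,0.429,-0.143],[-0.004,-0.134,-0.023,-0.025,0.536,-0.179]], jaw=0.094)

```text
t: 15.7
ee_pos: [0.5338, -0.2193, 0.168]
tcp_rot: [0.131, 0.882, 0.066, -0.447]
contact_force: [0.7, 0.1, -0.6]
finger_gap: 1.0
```

Run:
```python
from h import *
print(delta(np.array([.5323,-.2159,.018]),R.from_quat([.13,.885,.065,-.441])))
```

```text
(array([-0.0015,  0.0034, -0.15  ]), array([-0.003, -0.013,  0.004]))
```

Call:
send_rows(rows=[[-0.001,0.003,-0.04,-0.003,-0.013,0.004],[-0.001,0.003,-0.08,-0.003,-0.013,0.004],[-0.001,0.003,-0.115,-0.003,-0.013,0.004],[-0.001,0.003,-0.138,-0.003,-0.013,0.004],[-0.001,0.003,-0.148,-0.003,-0.013,0.004]])

```text
t: 16.2
ee_pos: [0.5309, -0.2152, 0.0159]
tcp_rot: [0.129, 0.884, 0.066, -0.444]
contact_force: [-1.4, 0.3, 0.1]
finger_gap: 1.001
```

Run:
```python
from h import *
s=observe(); print(s["contact_force"],delta(np.array([.5323,-.2159,.018]),R.from_quat([.13,.885,.065,-.441])))
cv2.imwrite("pics/g6.png",cv2.resize(camera("side")[260:380,300:460],(640,480))[:,:,::-1])
```

```text
[-1.35766847  0.34365103  0.05943509] (array([ 0.0014, -0.0007,  0.0021]), array([-0.003, -0.005, -0.001]))
```

View pics/g6.png

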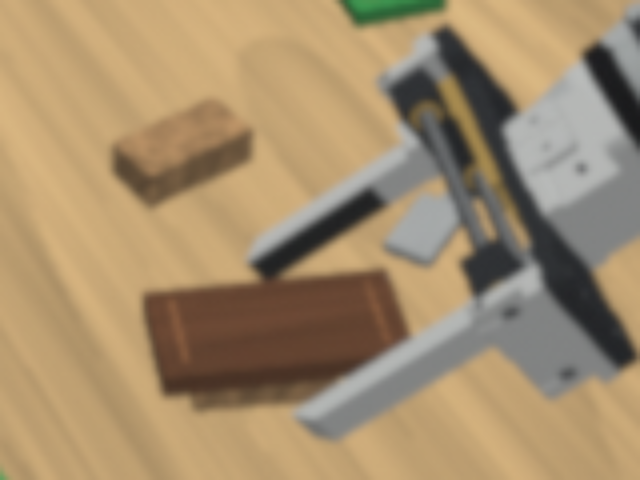

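The fingers straddle the short board, so I close, record and lift.

Call:
send_rows(rows=[[0,0,0.001,0,0,0],[0,0,0.001,0,0,0],[0,0,0.001,0,0,0],[0,0,0.001,0,0,0],[0,0,0.001,0,0,0]], jaw=0.03, grip_force=50)

```text
t: 16.75
ee_pos: [0.5316, -0.2158, 0.0182]
tcp_rot: [0.129, 0.885, 0.065, -0.443]
contact_force: [-0.9, -1.3, -0.0]
finger_gap: 0.61
```

Run:
```python
from h import *
s=observe(); M=R.from_quat(s["tcp_rot"]).as_matrix(); g=s["ee_pos"]-.019*M[:,2]
j=M[:,1]; u=np.cross(j,ez); d=g-[.5277,-.2145,.028]
print(s["finger_gap"]*94,"u,j,z offset",d@u,d@j,d[2],"tilt",np.degrees(np.arccos(-M[2,2])),"jaw",np.degrees(np.arctan2(j[1],j[0])))
```

```text
57.372339345178794 u,j,z offset 0.019297497086328032 -9.824570934480329e-05 0.0015777382585885728 tilt 53.165813665140355 jaw 73.3280293933925
```

Call:
send_rows(rows=[[0,0,0.001,0,0,0],[0,0,0.005,0,0,0],[0,0,0.02,0,0,0],[0,0,0.05,0,0,0],[0,0,0.09,0,0,0]])

```text
t: 17.25
ee_pos: [0.5304, -0.2151, 0.1081]
tcp_rot: [0.129, 0.884, 0.066, -0.445]
contact_force: [1.0, -1.1, -0.4]
finger_gap: 0.592
```

Run:
```python
from go import *
s=observe(); print(s["t"],s["contact_force"],s["finger_gap"]*94)
p,M=target(np.radians(36.4),-.047,.20); print(p,delta(p,M))
rows(p,M,4)
```

```text
17.25 [ 0.95488841 -1.10512692 -0.44881691] 55.65844352766314
[0.51654229 0.17691349 0.18470702] (array([-0.0139,  0.392 ,  0.0766]), array([ 0.082, -1.591,  0.537]))
[[-0.001, 0.02, 0.004, 0.004, -0.08, 0.027], [-0.001, 0.039, 0.008, 0.008, -0.159, 0.054], [-0.002, 0.059, 0.011, 0.012, -0.239, 0.081], [-0.003, 0.078, 0.015, 0.016, -0.318, 0.107], [-0.003, 0.098, 0.019, 0.021, -0.398, 0.134]]
[[-0.001, 0.02, 0.004, 0.004, -0.08, 0.027], [-0.001, 0.039, 0.008, 0.008, -0.159, 0.054], [-0.002, 0.059, 0.011, 0.012, -0.239, 0.081], [-0.003, 0.078, 0.015, 0.016, -0.318, 0.107], [-0.003, 0.098, 0.019, 0.021, -0.398, 0.134]]
[[-0.001, 0.02, 0.004, 0.004, -0.08, 0.027], [-0.001, 0.039, 0.008, 0.008, -0.159, 0.054], [-0.002, 0.059, 0.011, 0.012, -0.239, 0.081], [-0.003, 0.078, 0.015, 0.016, -0.318, 0.107], [-0.003, 0.098, 0.019, 0.021, -0.398, 0.134]]
[[-0.001, 0.02, 0.004, 0.004, -0.08, 0.027], [-0.001, 0.039, 0.008, 0.008, -0.159, 0.054], [-0.002, 0.059, 0.011, 0.012, -0.239, 0.081], [-0.003, 0.078, 0.015, 0.016, -0.318, 0.107], [-0.003, 0.098, 0.019, 0.021, -0.398, 0.134]]
```

Call:
send_rows(rows=[[-0.001,0.02,0.015,0.004,-0.08,0.027],[-0.001,0.039,0.03,0.008,-0.159,0.054],[-0.002,0.059,0.045,0.012,-0.239,0.081],[-0.003,0.078,0.06,0.016,-0.318,0.107],[-0.003,0.098,0.075,0.021,-0.398,0.134]])

```text
t: 17.75
ee_pos: [0.5275, -0.1164, 0.1853]
tcp_rot: [0.049, 0.961, 0.069, -0.264]
contact_force: [-1.4, 0.1, -0.0]
finger_gap: 0.592
```

Call:
send_rows(rows=[[-0.001,0.02,0.004,0.004,-0.08,0.027],[-0.001,0.039,0.008,0.008,-0.159,0.054],[-0.002,0.059,0.011,0.012,-0.239,0.081],[-0.003,0.078,0.015,0.016,-0.318,0.107],[-0.003,0.098,0.019,0.021,-0.398,0.134]])

```text
t: 18.25
ee_pos: [0.5242, -0.0176, 0.2061]
tcp_rot: [-0.033, 0.994, 0.07, -0.071]
contact_force: [0.8, 0.2, -0.7]
finger_gap: 0.592
```

Call:
send_rows(rows=[[-0.001,0.02,0,0.004,-0.08,0.027],[-0.001,0.039,0,0.008,-0.159,0.054],[-0.002,0.059,0,0.012,-0.239,0.081],[-0.003,0.078,0,0.016,-0.318,0.107],[-0.003,0.098,0,0.021,-0.398,0.134]])

```text
t: 18.75
ee_pos: [0.5207, 0.0812, 0.2076]
tcp_rot: [-0.114, 0.983, 0.067, 0.125]
contact_force: [0.3, 0.6, -1.1]
finger_gap: 0.589
```

Call:
send_rows(rows=[[-0.001,0.02,0,0.004,-0.08,0.027],[-0.001,0.039,0,0.008,-0.159,0.054],[-0.002,0.059,0,0.012,-0.239,0.081],[-0.003,0.078,0,0.016,-0.318,0.107],[-0.003,0.098,0,0.021,-0.398,0.134]])

```text
t: 19.25
ee_pos: [0.517, 0.18, 0.2088]
tcp_rot: [-0.19, 0.928, 0.061, 0.315]
contact_force: [0.5, 0.2, 0.2]
finger_gap: 0.594
```

Run:
```python
from kin import *
s=observe(); print(s["t"],s["contact_force"],s["joint_positions"].round(3))
print(delta(*target(np.radians(36.8),-.045,.136)))
q=s["joint_positions"]
for gz in (.136,.085,.08): q,e=ik(*target(np.radians(36.8),-.045,gz),q); print(gz,q,e)
```

```text
19.25 [0.50655424 0.17840527 0.22667899] [ 0.043 -0.262  2.143  0.345  0.668 -2.139]
(array([ 0.0015, -0.0023, -0.088 ]), array([ 0.001,  0.012, -0.006]))
0.136 [ 0.038 -0.097  2.217  0.493  0.458 -2.312] 0.0
0.085 [ 0.038  0.026  2.246  0.699  0.332 -2.534] 0.0
0.08 [ 0.038  0.04   2.248  0.728  0.32  -2.565] 0.0
```

Call:
send_rows(rows=[[0.001,-0.002,-0.02,0.001,0.012,-0.006],[0.001,-0.002,-0.04,0.001,0.012,-0.006],[0.001,-0.002,-0.06,0.001,0.012,-0.006],[0.001,-0.002,-0.08,0.001,0.012,-0.006],[0.001,-0.002,-0.087,0.001,0.012,-0.006]])

```text
t: 19.75
ee_pos: [0.5159, 0.1783, 0.12]
tcp_rot: [-0.187, 0.931, 0.063, 0.308]
contact_force: [-0.4, 0.6, -2.0]
finger_gap: 0.589
```

Run:
```python
from h import *
s=observe(); print(s["t"],s["contact_force"],delta(*target(np.radians(36.8),-.045,.115)))
t=camera("top")[180:300,230:350]; d=camera("side")[130:280,220:370]
cv2.imwrite("pics/g7.png",np.hstack([cv2.resize(t,(400,400)),cv2.resize(d,(400,400))])[:,:,::-1])
```

```text
19.75 [-0.38553208  0.62723097 -1.99070909] (array([ 0.0026, -0.0005, -0.0202]), array([-0.   , -0.004, -0.001]))
```

View pics/g7.png

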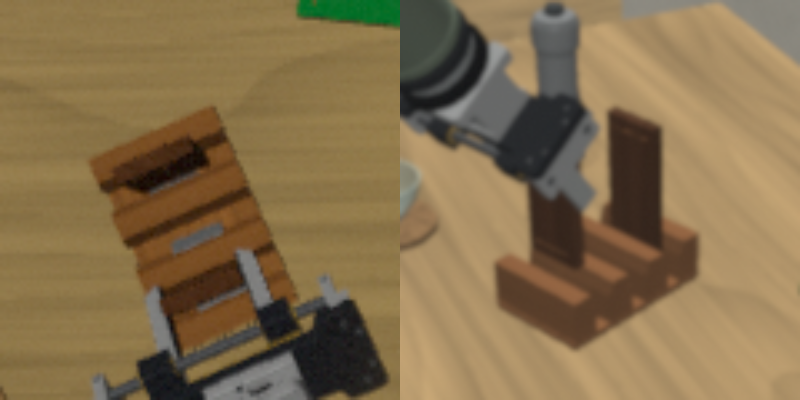

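The short board hangs over the front slot's mouth, upright. I'll lower it.

Call:
send_rows(rows=[[0.002,0,-0.006,0,-0.004,0],[0.002,0,-0.012,0,-0.004,0],[0.002,0,-0.018,0,-0.004,0],[0.002,0,-0.02,0,-0.004,0]])

```text
t: 20.25
ee_pos: [0.5185, 0.1782, 0.1003]
tcp_rot: [-0.187, 0.93, 0.062, 0.31]
contact_force: [-0.4, -0.4, -0.6]
finger_gap: 0.595
```

Run:
```python
from h import *
s=observe(); print(s["t"],s["contact_force"],delta(*target(np.radians(36.8),-.045,.096)))
```

```text
20.25 [-0.396464   -0.44681961 -0.60756169] (array([ 0.    , -0.0004, -0.0195]), array([-0.   ,  0.001, -0.   ]))
```

Call:
send_rows(rows=[[0,0,-0.006,0,0,0],[0,0,-0.012,0,0,0],[0,0,-0.018,0,0,0],[0,0,-0.02,0,0,0]])

```text
t: 20.65
ee_pos: [0.5208, 0.1781, 0.0825]
tcp_rot: [-0.187, 0.929, 0.062, 0.312]
contact_force: [-12.0, -4.1, 18.7]
finger_gap: 0.591
```

Run:
```python
from h import *
s=observe(); print(s["t"],s["contact_force"],s["joint_positions"].round(3),delta(*target(np.radians(36.8),-.045,.084)))
```

```text
20.65 [-11.95262424  -4.05994666  18.6857996 ] [ 3.800e-02 -2.000e-03  2.239e+00  6.470e-01  3.550e-01 -2.478e+00] (array([-0.0023, -0.0003, -0.0137]), array([-0.   ,  0.006,  0.   ]))
```

Call:
send_rows(rows=[[0,0,-0.005,0,0,0],[0,0,-0.01,0,0,0],[0,0,-0.014,0,0,0],[0,0,-0.016,0,0,0]])

```text
t: 21.05
ee_pos: [0.5245, 0.178, 0.0701]
tcp_rot: [-0.186, 0.928, 0.061, 0.316]
contact_force: [-6.4, -2.5, 15.2]
finger_gap: 0.591
```

Run:
```python
from h import *
s=observe(); print(s["t"],s["contact_force"],s["joint_positions"].round(3),delta(*target(np.radians(36.8),-.045,.084)))
```

```text
21.05 [-6.37471959 -2.54893412 15.21232712] [ 0.039  0.037  2.242  0.737  0.316 -2.572] (array([-0.006 , -0.0002, -0.0013]), array([-0.001,  0.014,  0.002]))
```

Call:
send_rows(rows=[[-0.002,0,-0.005,0,0.006,0],[-0.003,0,-0.008,0,0.008,0],[-0.003,0,-0.009,0,0.008,0]])

```text
t: 21.35
ee_pos: [0.5263, 0.1784, 0.0669]
tcp_rot: [-0.186, 0.928, 0.061, 0.318]
contact_force: [-18.8, -4.8, 35.3]
finger_gap: 0.595
```

Run:
```python
from h import *
s=observe(); print(s["t"],s["contact_force"],s["joint_positions"].round(3),delta(*target(np.radians(36.8),-.045,.084)))
```

```text
21.35 [-18.82231456  -4.82867547  35.27302217] [ 0.039  0.049  2.241  0.772  0.305 -2.607] (array([-0.0078, -0.0007,  0.0019]), array([-0.002,  0.017,  0.003]))
```

The force rises steeply at floor height, so I release and retreat.

Call:
send_rows(rows=[[0,0,0,0,0,0],[0,0,0,0,0,0]])

```text
t: 21.55
ee_pos: [0.526, 0.1784, 0.0671]
tcp_rot: [-0.186, 0.928, 0.061, 0.318]
contact_force: [-7.7, -3.8, 9.3]
finger_gap: 0.593
```

Call:
send_rows(rows=[[0,0,0,0,0,0],[0,0,0,0,0,0],[0,0,0,0,0,0],[0,0,0,0,0,0],[0,0,0,0,0,0]], jaw=0.085)

```text
t: 22.05
ee_pos: [0.526, 0.1784, 0.0669]
tcp_rot: [-0.186, 0.928, 0.061, 0.318]
contact_force: [0.1, 0.4, 0.3]
finger_gap: 0.9
```

Call:
send_rows(rows=[[-0.01,-0.005,0.015,0,0,0],[-0.025,-0.01,0.035,0,0,0],[-0.04,-0.017,0.065,0,0,0],[-0.045,-0.019,0.095,0,0,0],[-0.045,-0.019,0.13,0,0,0]])

```text
t: 22.55
ee_pos: [0.4792, 0.1591, 0.1965]
tcp_rot: [-0.186, 0.928, 0.061, 0.317]
contact_force: [0.8, 0.6, 0.1]
finger_gap: 0.902
```

Run:
```python
from go import *
s=observe(); print(s["t"],s["contact_force"],s["ee_pos"],s["joint_positions"].round(3))
d=camera("side"); t=camera("top")
cv2.imwrite("pics/g8.png",np.hstack([cv2.resize(t[180:300,230:350],(400,400)),cv2.resize(d[130:280,220:370],(400,400))])[:,:,::-1])
# vertical tool, jaw along rack y, above front board top
p,M=target(0,-.043,0); p[2]=.2; print(delta(p,M)); print(ik(p,M,s["joint_positions"])); rows(p,M,1)
```

```text
22.55 [0.80174509 0.59571589 0.07274187] [0.47916043 0.15905316 0.19650332] [-0.022 -0.369  2.245  0.393  0.689 -2.218]
(array([ 0.0249,  0.0149, -0.0042]), array([-0.249,  0.623, -0.001]))
(array([ 1.690e-01,  1.340e-01,  1.637e+00, -1.000e-03,  1.370e+00,
       -1.799e+00]), 0.0)
[[0.005, 0.003, -0.001, -0.05, 0.125, -0.0], [0.01, 0.006, -0.002, -0.1, 0.249, -0.0], [0.015, 0.009, -0.003, -0.15, 0.374, -0.0], [0.02, 0.012, -0.003, -0.2, 0.499, -0.0], [0.025, 0.015, -0.004, -0.249, 0.623, -0.001]]
```

View pics/g8.png

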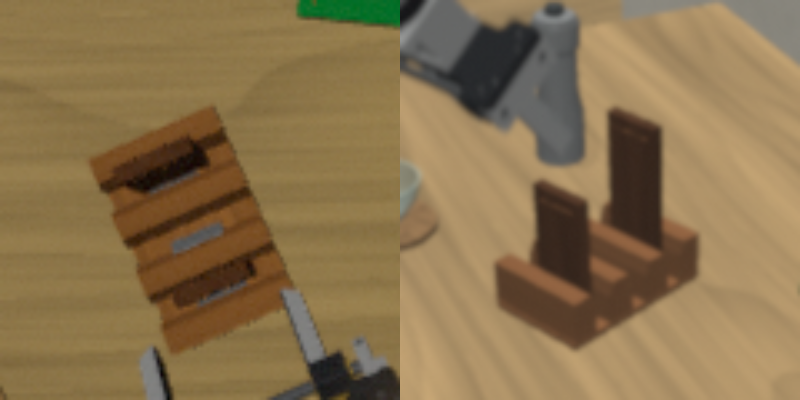

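Both boards stand upright in their slots, and the middle one is empty. I'll verify the seating by pressing each top gently with shut fingers and reading the contact height (expected 0.123 and 0.158).

Call:
send_rows(rows=[[0.005,0.003,0.01,-0.05,0.125,0.0],[0.01,0.006,0.01,-0.1,0.249,0.0],[0.015,0.009,0.01,-0.15,0.374,0.0],[0.02,0.012,0.0,-0.2,0.499,0.0],[0.025,0.015,-0.004,-0.249,0.623,0.0]], jaw=0.0, grip_force=20)

```text
t: 23.15
ee_pos: [0.51, 0.1747, 0.1994]
tcp_rot: [-0.197, 0.98, -0.0, -0.003]
contact_force: [-0.2, 0.3, 0.2]
finger_gap: 0.514
```

Run:
```python
from go import *
s=observe(); print(s["t"],s["contact_force"],s["finger_gap"])
p,M=target(0,-.043,0); p[2]=.13; print(delta(p,M))
g=ray("top",[[278,228]],.158)[0]; print("long top rack xy",(g[:2]-RACK)@ex[:2],(g[:2]-RACK)@ey[:2])
g=ray("top",[[294,265]],.123)[0]; print("short",(g[:2]-RACK)@ex[:2],(g[:2]-RACK)@ey[:2])
```

```text
23.15 [-0.23257804  0.31030119  0.24853856] 0.514477118791615
(array([-0.0001, -0.0006, -0.0694]), array([ 0.001, -0.005, -0.001]))
long top rack xy 0.04349454460053735 -0.006482943855762433
short -0.0448307729288709 -0.0040562564039207365
```

Call:
send_rows(rows=[[0,0,-0.01,0,0,0],[0,0,-0.025,0,0,0],[0,0,-0.045,0,0,0],[0,0,-0.06,0,0,0],[0,0,-0.069,0,0,0]])

```text
t: 23.65
ee_pos: [0.5072, 0.1742, 0.1276]
tcp_rot: [-0.197, 0.98, 0.0, -0.004]
contact_force: [-0.0, -0.4, -0.1]
finger_gap: 0.088
```

Call:
send_rows(rows=[[0,0,-0.003,0,0,0],[0,0,-0.006,0,0,0],[0,0,-0.009,0,0,0],[0,0,-0.011,0,0,0],[0,0,-0.011,0,0,0]])

```text
t: 24.15
ee_pos: [0.51, 0.1752, 0.1231]
tcp_rot: [-0.198, 0.98, 0.001, -0.0]
contact_force: [-7.5, 0.5, 23.3]
finger_gap: 0.007
```

The short board's top is at 0.1231 under 23 N (expected 0.123), so it is fully home. Now the long one.

Call:
send_rows(rows=[[0,0,0.02,0,0,0],[0,0,0.045,0,0,0],[0,0,0.07,0,0,0],[0.01,0.004,0.09,0,0,0],[0.03,0.012,0.09,0,0,0]])

```text
t: 24.65
ee_pos: [0.5419, 0.1876, 0.218]
tcp_rot: [-0.198, 0.98, 0.001, 0.004]
contact_force: [0.6, -0.3, -0.1]
finger_gap: 0.002
```

Run:
```python
from h import *
p,M=target(0,.046,0); p[2]=.165; print(delta(p,M))
```

```text
(array([ 0.0501,  0.0208, -0.053 ]), array([-0.003,  0.008, -0.002]))
```

Call:
send_rows(rows=[[0.025,0.01,0,-0.003,0.008,0],[0.05,0.021,0,-0.003,0.008,0],[0.05,0.021,-0.02,-0.003,0.008,0],[0.05,0.021,-0.04,-0.003,0.008,0],[0.05,0.021,-0.052,-0.003,0.008,0]])

```text
t: 25.15
ee_pos: [0.591, 0.2085, 0.1646]
tcp_rot: [-0.198, 0.98, 0.0, -0.001]
contact_force: [-0.1, -0.2, -0.4]
finger_gap: 0.002
```

Call:
send_rows(rows=[[0,0,-0.003,0,0,0],[0,0,-0.006,0,0,0],[0,0,-0.009,0,0,0],[0,0,-0.011,0,0,0],[0,0,-0.012,0,0,0]])

```text
t: 25.65
ee_pos: [0.5934, 0.2093, 0.1582]
tcp_rot: [-0.198, 0.98, 0.0, 0.003]
contact_force: [-3.8, -0.6, 15.3]
finger_gap: 0.004
```

The long board's top is at 0.1582 (expected 0.158), also home. I'll retreat and take a last look.

Call:
send_rows(rows=[[0,0,0.03,0,0,0],[0,0,0.075,0,0,0],[0,0,0.12,0,0,0],[-0.02,0,0.14,0,0,0],[-0.05,-0.02,0.15,0,0,0]])

```text
t: 26.15
ee_pos: [0.5455, 0.1907, 0.3131]
tcp_rot: [-0.199, 0.98, 0.001, 0.008]
contact_force: [-0.6, -1.1, 0.3]
finger_gap: 0.007
```

Call:
send_rows(rows=[[-0.02,-0.04,0,0,0,0],[-0.05,-0.08,0,0,0,0],[-0.08,-0.11,0,0,0,0],[-0.1,-0.14,0,0,0,0],[-0.12,-0.17,0,0,0,0]])

```text
t: 26.65
ee_pos: [0.4247, 0.0197, 0.3145]
tcp_rot: [-0.199, 0.98, -0.0, 0.009]
contact_force: [-0.2, -1.4, -0.2]
finger_gap: 0.003
```

Run:
```python
from h import *
t=camera("top"); d=camera("side"); print(observe()["contact_force"])
cv2.imwrite("pics/g9.png",np.hstack([cv2.resize(t[100:350,140:490],(480,343)),cv2.resize(d[110:290,200:368],(320,343))])[:,:,::-1])
```

```text
[-0.0327586  -0.06769079 -0.63063705]
```

View pics/g9.png

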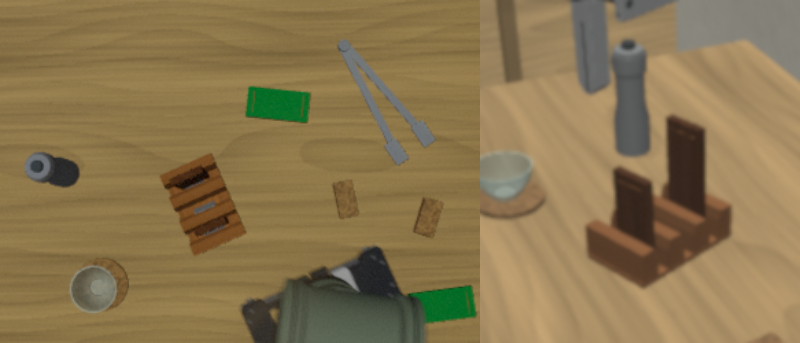

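The last picture shows both boards upright in the back and front slots, with the middle slot empty. The mill, bowl and tongs are where they were, and the arm is clear.

```bash
python3 -c "
from plant import *
print(close_job())"
```

```text
the job is handed in; nothing more can be done
None
```

Both boards are standing in the rack: the long one in the back slot and the short one in the front slot, with the middle slot empty. I handed the job in at about 27 s, and no verdict was reported.

- **Seating:** I pressed each board past its strip, let go, then pressed its top with the shut fingers. The tops stopped at 0.1231 m (short, 23 N) and 0.1582 m (long, 15 N), against 0.123 m and 0.158 m expected, so both are on the slot floors.
- **Final look:** both boards are upright and roughly centred, and the salt mill, glass bowl and tongs look unmoved. The arm touches nothing.
- **Regrip:** I first gripped the long board at too shallow a tilt, which would have run joint 6 into its limit. I set it back on its cork and regripped it before inserting.
- **Disagreement:** while pushing each board in, the gripper drifted about 5–8 mm towards the back compared with my estimate. The boards stood upright after release, and the height checks came out right.

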